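Set the slicer's cutting gap with a gauge

TASK

Set the vegetable slicer to its thin cut with the red-handled gauge: slide the gauge's blade flat into the gap under the raised cutting bar until the black line across the blade is level with the bar's front face, then press the orange pad down until the bar rests on the blade. Leave the gauge lying there under the bar, and do not knock over the spice jars.

Things in the scene. Friction and masses are not known exactly. Their poses are not given: they have to be found in the camera images.
- red_gauge: Red-handled gap gauge, the one to use, loose: flat brass-coloured blade 6 x 40 x 148 mm with an upright red handle 30 (x) x 14 (y) mm, top 56 mm above the underside; 22 mm wide collar in its lowest 4 mm. Origin: underside, below the handle's centre. x along the blade to its free end at 130 mm (other end -18 mm), z up. 4 mm wide black line across it, centred at x 85 mm
- red_gauge_line (a point): middle of the black line on the red gauge, on the blade's upper face (gauge frame: x 85 mm, y 0, z 6 mm); axes as the gauge's
- blue_gauge: Blue-handled gap gauge, the wrong one, loose: flat brass-coloured blade 9 x 40 x 148 mm with an upright blue handle 30 (x) x 14 (y) mm, top 59 mm above the underside; 22 mm wide collar in its lowest 4 mm. Origin: underside, below the handle's centre. x along the blade to its free end at 130 mm (other end -18 mm), z up. 4 mm wide black line across it, centred at x 85 mm
- slicer: vegetable slicer, fixed: flat white bed with steel top, 230 (x) x 90 mm, top 22 mm above the worktop. Origin on the worktop under its centre; x from the open front (robot's side) through the gap to the rear, z up. Two grey cheeks at x 6.5 to 44 mm, 15 mm thick, rise 42 mm above the bed beside a 48 mm wide throat; the cutting bar slides between them
- slicer_mouth (a point): point on the bed's top, mid-throat, straight below the lower front edge of the cutting bar (slicer frame: x 15 mm, y 0, z 22 mm); axes as the slicer's; x is the direction of insertion
- bar (a joint): cutting bar (steel, 26 mm in x, 46 mm wide), m, grows as pressed down: gap over the bed = 14 mm minus this (0.008 = gap of 6 mm, on the red gauge; end stop 0.011). Starts at 0.001 to 0.004, stays where left, moves at about 3 N
- bar_pad (a point): centre of the top of the orange pad on the cutting bar (pad 32 mm in x by 46 mm in y, 46 mm above the bar's underside, above the cheeks); moves with the bar
- herb_jar: green-capped spice jar, loose bystander, 45 mm wide, 108 mm tall, standing; origin at the centre of its foot, z up
- spice_jar: red-capped spice jar, loose bystander, 47 mm wide, 97 mm tall, standing; origin at the centre of its foot, z up
Things that resemble listed ones, but are neither listed nor needed, are in the scene too. Leave any pink look-alike of the red_gauge alone.

How it is judged:
On the way:
1. the red gauge's blade lies flat in the gap, its line level with the bar's front face, while the bar is still raised above it (x of red_gauge_line in the frame of slicer_mouth between -0.005 and 0.005 m and y of red_gauge_line in the frame of slicer_mouth between -0.007 and 0.007 m and z of red_gauge_line in the frame of slicer_mouth between 0.003 and 0.009 m and angle between the x axis of red_gauge and the x axis of slicer, either way round below 0.12 rad and angle between red_gauge's own z axis and vertical below 0.08 rad and value of joint bar below 0.0065 m), for 0.2 s.
At the end, for the whole second after the job is handed in: The red gauge lies still and flat on the slicer's bed under the bar, its black line within 5 mm of the bar's front face, within 7 mm of mid-throat and 0.12 rad of straight, and the cutting bar is pressed down onto the blade (joint 0.0068 to 0.0092, a gap of 6 mm within about 1 mm) (x of red_gauge_line in the frame of slicer_mouth between -0.005 and 0.005 m and y of red_gauge_line in the frame of slicer_mouth between -0.007 and 0.007 m and z of red_gauge_line in the frame of slicer_mouth between 0.003 and 0.009 m and angle between the x axis of red_gauge and the x axis of slicer, either way round below 0.12 rad and angle between red_gauge's own z axis and vertical below 0.08 rad and value of joint bar between 0.0068 and 0.0092 m and linear speed of red_gauge below 0.01 m/s); the robot touches nothing.
It fails at once if a spice jar is knocked over (angle between any of herb_jar, spice_jar's own z axis and vertical above 0.6 rad).
It also fails if it takes over 58 s, if anything falls off the work surface, if the arm or the gripper's body presses on something with over 40 N, if the wrist force passes 120 N, or if a joint passes its speed limit or range.

ROBOT

A 6-joint arm with a two-finger parallel gripper is mounted at the origin on a cart in front of the work surface, level with it; the furniture and walls round the work are solid. World frame = base frame: x ahead of the robot, y to its left, z up, the work surface at z = 0. Lengths are in m, angles in rad, forces in N, time in s.
With the tool pointing down it reaches from about 0.3 to 0.825 m from the base axis. Payload 5.4 kg.
Tool frame: the origin (TCP) lies at the very end of the fingers, on their centre line; the grasp point (between the pads) lies r.grip_point_offset behind it (r.grip_point_offset is the distance from the TCP to the grasp point, in m); z points along the fingers, y is the direction in which the jaws open and shut (so a half turn about z gives the same grasp; the last joint's range is limited). The gripper opens to 92 mm and grips with 3 to 60 N. Pads are 20 mm wide; open, the fingers measure 128 mm over their backs; the gripper's body (75 mm by 189 mm) begins 69 mm behind the grasp point.
Start: joints at [-1.412, 0.158, 1.597, -0, 1.386, -0.21], TCP at [0.207, -0.536, 0.215] pointing down, gripper open.
Joint ranges: [-2.91, 2.91], [-0.94, 2.29], [0.18, 2.7], [-1.29, 4.43], [0.17, 2.64], [-3, 3]. Speed limits (rad/s): [2.57, 2.57, 3.14, 3.14, 3.14, 3.14].

INTERFACE

Orientations are given as a unit quaternion [x, y, z, w].
In Python, from station import r gives the robot as it stands.
- The arm moves only by the tool carry_out, never from a script. Its argument "commands" is a list of rows, each an object of numbers: "x", "y", "z": the shift along the tool's x, y, z in mm; "ax", "ay", "az": the turn, a rotation vector about the tool's x, y, z in rad; "gripper": the finger opening in mm, from 0 to 91.9. In form: [{"x": .., "y": .., "z": .., "ax": .., "ay": .., "az": .., "gripper": ..}, ...]. A call has 1 to 12 rows; each row shifts and turns the pose as measured when the row begins, along the tool's axes as they then stand; what a row does not reach is not made up. A row lasts 1/10 s, in which the tool goes at most 50 mm and 8.59 degrees, less where a joint would pass 70% of its speed; a pose out of reach is approached as far as the arm can. A call is refused whole if a number of a shift passes 50 or a number of a turn 0.15, either way. A call with a gripper value outside its range is refused whole. The fingers move at their own pace and stop on an object; "grip_force" is the grip in N (left out, the last holds). Time passes only in rows, so rows that do not move let the fingers close. It gives the time, the measured TCP pose, the force and the opening at its end, in the units of the state.
- r.sense(): the state, without advancing time (a new reading comes with each control period).
- r.grab_frame(name): name is "side" or "top" or "wrist"; returns the picture (384x512x3 uint8, blue, green, red); there is no depth.
- r.camera_params(name): a dict with "camera_matrix" (3x3 intrinsics, pixels), "cam_to_world" (4x4, takes a point from camera to world coordinates); the wrist camera has in their place "tool_from_camera" (4x4, takes a point from camera to tool coordinates, whose origin is the TCP and whose axes are the flange's). Camera axes: x right, y up, looking along -z (the intrinsics and any distortion apply to the point x, -y, -z); pixel columns grow to the right and rows downward; lengths in m; the calibration is good to about 2 mm. A picture is of the moment at which its call begins: read the wrist's pose just before it. camera_params takes no time and is no camera call.
- r.sign_off(): hands the job in, once; it reports no verdict.
The state is a dict: "t": time; "q": joint angles; "qd": joint speeds; "joint_torque": joint torques, N m; "position": TCP position; "tool_rot": TCP orientation; "ft_force": force on the tool from outside, world axes, zero at the start; "moment": the same for the moment, N m; "width": finger opening in m.
Only numpy, scipy, OpenCV 4.12 (cv2) and the standard library are available. Lean on these libraries where they do the work, as an engineer would, in place of code of your own. Each camera call takes 0.05 s, during which the arm holds its last target. There are 200 camera calls.

## Working session

There is one attempt and no reset: what is moved stays moved. The work goes in short steps, Python scripts to look and compute and a tool call to move; the robot and the scene stay as the last step left them, time stands still between calls to the robot, and variables do not carry over. Pictures are saved under pics/ and viewed, about 8 in all and at most 12, crops included, and the job is handed in when it is done.

Besides the shell and the picture viewer there is one more tool, called after "Emit:" as a command line: name --argument value ..., lists and objects as JSON in quotes. carry_out: Moves the arm, as the interface text tells. Its arguments: {"type":"object","properties":{"commands":{"type":"array"},"grip_force":{"type":"number"}},"required":["commands"]}

```bash
mkdir -p pics; ls
python3 - <<'E'
from station import r
import cv2,numpy as np
s=r.sense();print(s['t'],s['position'],s['tool_rot'],s['width'],r.grip_point_offset)
for n in('top','side'):
    cv2.imwrite(f'pics/{n}0.png',r.grab_frame(n))
    p=r.camera_params(n);print(n,p)
print(r.camera_params('wrist'))
E
```

```text
pics
0.0 [ 0.20717664 -0.53571044  0.21362381] [ 9.83043355e-01  1.83370889e-01  2.68849641e-05 -9.37049031e-04] 0.0919141355463631 0.0187
top {'camera_matrix': array([[439.18145329,   0.        , 257.76966348],
       [  0.        , 439.18145329, 191.62816783],
       [  0.        ,   0.        ,   1.        ]]), 'cam_to_world': array([[-0.02302119,  0.99134365, -0.12925866,  0.37752572],
       [-0.99967186, -0.0242793 , -0.00816576,  0.00587611],
       [-0.01123338,  0.12902826,  0.99157729,  1.24639042],
       [ 0.        ,  0.        ,  0.        ,  1.        ]])}
side {'camera_matrix': array([[394.34670461,   0.        , 256.85041763],
       [  0.        , 394.34670461, 189.64268003],
       [  0.        ,   0.        ,   1.        ]]), 'cam_to_world': array([[ 0.9931152 ,  0.04608363, -0.10769635,  0.38792975],
       [-0.11698833,  0.34313261, -0.93197304, -1.21560418],
       [-0.00599457,  0.9381558 ,  0.34616146,  0.55086905],
       [ 0.        ,  0.        ,  0.        ,  1.        ]])}
{'camera_matrix': array([[307.69963389,   0.        , 256.19384833],
       [  0.        , 307.69963389, 188.67041401],
       [  0.        ,   0.        ,   1.        ]]), 'tool_from_camera': array([[-6.34108895e-04,  9.67308787e-01,  2.53600688e-01,
         7.16837141e-02],
       [ 9.99999796e-01,  6.31354983e-04,  9.22455808e-05,
        -1.60332408e-03],
       [-7.08820971e-05,  2.53600695e-01, -9.67308990e-01,
        -1.70829617e-01],
       [ 0.00000000e+00,  0.00000000e+00,  0.00000000e+00,
         1.00000000e+00]])}
```

View pics/top0.png

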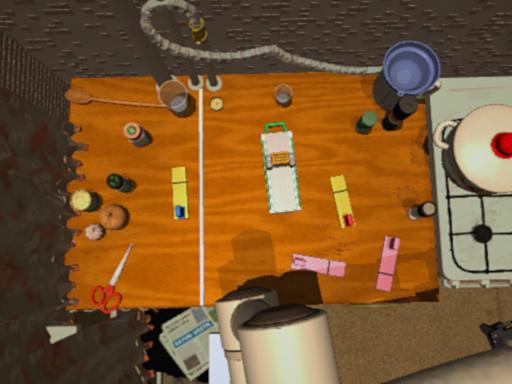

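View pics/side0.png

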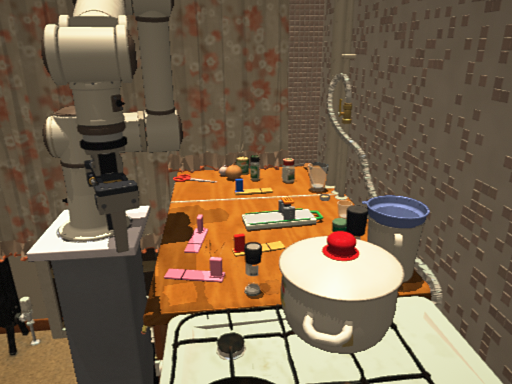

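Top view: the red gauge's blade runs from about (338,177) to its red handle at (348,220). The slicer runs from about (265,130) to (299,212) with its orange pad at (281,158). The jars are well away from both. Measuring now.

```bash
cat > h.py <<'E'
import cv2,numpy as np
from station import r
from scipy.spatial.transform import Rotation as R
def ray(n,uv,T=None):
    p=r.camera_params(n);K=p['camera_matrix']
    M=p['cam_to_world'] if T is None else T@p['tool_from_camera']
    uv=np.atleast_2d(uv).astype(float)
    d=np.c_[(uv[:,0]-K[0,2])/K[0,0],-(uv[:,1]-K[1,2])/K[1,1],-np.ones(len(uv))]
    return M[:3,3],d@M[:3,:3].T
def plane(n,uv,z,T=None):
    o,d=ray(n,uv,T);return o+d*((z-o[2])/d[:,2])[:,None]
def pix(n,P,T=None):
    p=r.camera_params(n);K=p['camera_matrix']
    M=p['cam_to_world'] if T is None else T@p['tool_from_camera']
    c=(np.atleast_2d(P)-M[:3,3])@M[:3,:3]
    return np.c_[K[0,0]*c[:,0]/-c[:,2]+K[0,2],K[1,1]*c[:,1]/c[:,2]+K[1,2]]
def T():
    s=r.sense();M=np.eye(4);M[:3,:3]=R.from_quat(s['tool_rot']).as_matrix();M[:3,3]=s['position'];return M
def mask(img,lo,hi,roi):
    h=cv2.cvtColor(img,cv2.COLOR_BGR2HSV);m=cv2.inRange(h,lo,hi)
    z=np.zeros_like(m);x0,y0,x1,y1=roi;z[y0:y1,x0:x1]=m[y0:y1,x0:x1];return z
def big(m):
    c=cv2.findContours(m,cv2.RETR_EXTERNAL,cv2.CHAIN_APPROX_NONE)[0];return max(c,key=cv2.contourArea)
E
python3 - <<'E'
from h import *
im=cv2.imread('pics/top0.png')
hsv=cv2.cvtColor(im,cv2.COLOR_BGR2HSV)
print([hsv[y,x].tolist() for x,y in((338,182),(342,200),(348,220),(281,190),(281,158),(310,190))])
c=cv2.resize(im[110:235,245:370],None,fx=5,fy=5,interpolation=cv2.INTER_CUBIC);cv2.imwrite('pics/c1.png',c)
for nm,lo,hi,roi,z in(('blade',(22,120,120),(35,255,255),(320,165,365,235),.006),('red',(0,190,60),(6,255,255),(330,205,365,235),.05),
  ('red2',(172,150,60),(180,255,255),(330,205,365,235),.05),
  ('bed',(0,0,120),(180,70,255),(255,125,310,220),.022),('pad',(8,180,150),(20,255,255),(265,145,297,172),.079)):
    m=mask(im,lo,hi,roi)
    if not m.any(): print(nm,'none');continue
    b=cv2.minAreaRect(big(m));q=cv2.boxPoints(b);P=plane('top',q,z)
    print(nm,m.sum()//255,b,'\n',P.round(4).tolist(),'c',P.mean(0).round(4),'sides',np.linalg.norm(P-np.roll(P,1,0),axis=1).round(3),'ang',[round(float(np.arctan2(*(P[i]-P[i-1])[[1,0]])),3) for i in range(4)])
E
```

```text
[[25, 180, 217], [25, 177, 217], [2, 217, 180], [26, 28, 216], [19, 209, 195], [15, 241, 188]]
blade 555 ((341.93115234375, 200.95736694335938), (51.64836883544922, 13.513319969177246), 76.75948333740234) 
 [[0.5753, -0.1894, 0.006], [0.5833, -0.2273, 0.006], [0.4392, -0.2537, 0.006], [0.4314, -0.2163, 0.006]] c [ 0.5073 -0.2217  0.006 ] sides [0.146 0.039 0.146 0.038] ang [0.185, -1.362, -2.961, 1.777]
red 76 ((347.9117736816406, 220.14706420898438), (10.429031372070312, 8.00367546081543), 75.96376037597656) 
 [[0.4608, -0.214, 0.05], [0.4656, -0.2353, 0.05], [0.4379, -0.2408, 0.05], [0.4332, -0.2195, 0.05]] c [ 0.4494 -0.2274  0.05  ] sides [0.028 0.022 0.028 0.022] ang [0.198, -1.35, -2.946, 1.791]
red2 1 ((346.0, 217.0), (0.0, 0.0), 0.0) 
 [[0.458, -0.2227, 0.05], [0.458, -0.2227, 0.05], [0.458, -0.2227, 0.05], [0.458, -0.2227, 0.05]] c [ 0.458  -0.2227  0.05  ] sides [0. 0. 0. 0.] ang [0.0, 0.0, 0.0, 0.0]
bed 1979 ((282.1825866699219, 188.80203247070312), (45.80176544189453, 31.37187385559082), 83.2901611328125) 
 [[0.6045, -0.003, 0.022], [0.6128, -0.0915, 0.022], [0.4833, -0.102, 0.022], [0.4751, -0.0148, 0.022]] c [ 0.5439 -0.0528  0.022 ] sides [0.13  0.089 0.13  0.088] ang [0.09, -1.477, -3.06, 1.664]
pad 206 ((279.8475646972656, 157.6280517578125), (10.490997314453125, 16.343868255615234), 83.6598129272461) 
 [[0.6335, -0.0232, 0.079], [0.6374, -0.0673, 0.079], [0.6086, -0.0695, 0.079], [0.6047, -0.0255, 0.079]] c [ 0.621  -0.0464  0.079 ] sides [0.029 0.044 0.029 0.044] ang [0.082, -1.483, -3.065, 1.658]
```

View pics/c1.png

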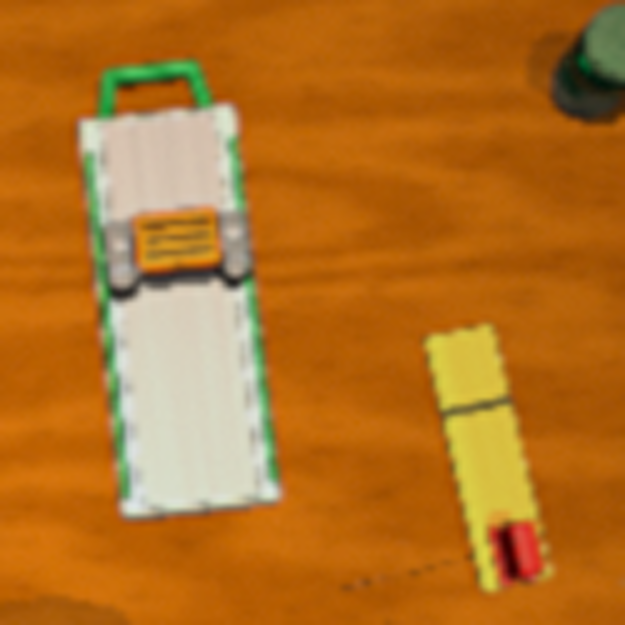

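Gauge origin is at about (0.452,-0.232) with yaw 0.19. The slicer mouth is at about (0.609,-0.047) with yaw 0.085. The measured sizes match the given ones (0.146 x 0.039 blade, 0.089 bed, 0.044 pad). Next I move over the gauge for a wrist look.

Emit:
carry_out --commands '[{"x":36,"y":-19,"z":6,"gripper":50},{"x":36,"y":-19,"z":6},{"x":36,"y":-19,"z":6},{"x":36,"y":-19,"z":6},{"x":36,"y":-19,"z":6},{"x":36,"y":-19,"z":6},{"x":36,"y":-19,"z":6},{"x":36,"y":-19,"z":6},{"x":36,"y":-19,"z":6},{"x":36,"y":-19,"z":6},{"az":0.09},{"az":0.09}]'

```text
invalid input at $.commands[0]: expected keys x, y, z, ax, ay, az, gripper
```

Emit:
carry_out --commands '[{},{}]'

```text
invalid input at $.commands[0]: expected keys x, y, z, ax, ay, az, gripper
```

```bash
cat > w.py <<'E'
from h import *
import sys
t=T();im=r.grab_frame('wrist');cv2.imwrite('pics/'+sys.argv[1],im);np.save('pics/'+sys.argv[1]+'.npy',t)
s=r.sense();print(s['t'],s['position'].round(4),'yaw',np.arctan2(t[1,0],t[0,0]).round(4),'tilt',t[:3,2].round(4),s['width'],s['ft_force'].round(1))
E
python3 w.py w1.png
```

```text
0.15 [ 0.2072 -0.5359  0.2139] yaw 0.3688 tilt [-3.0e-04  1.7e-03 -1.0e+00] 0.09177658895526207 [-0.1  0.1  0.1]
```

View pics/w1.png

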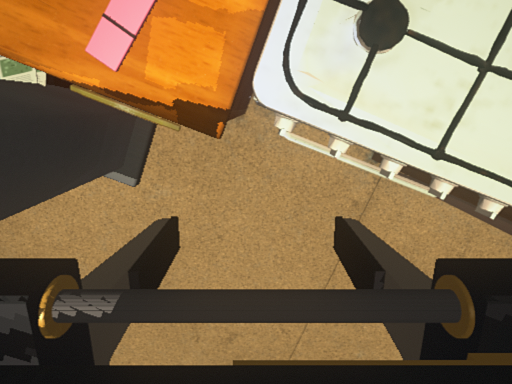

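The move was refused because every key is required, so this picture shows the start pose: fingertips at about (177,218) and (337,218), with +x of the tool up the picture.

Emit:
carry_out --commands '[{"x":36,"y":-19,"z":6,"ax":0,"ay":0,"az":0,"gripper":50},{"x":36,"y":-19,"z":6,"ax":0,"ay":0,"az":0,"gripper":50},{"x":36,"y":-19,"z":6,"ax":0,"ay":0,"az":0,"gripper":50},{"x":36,"y":-19,"z":6,"ax":0,"ay":0,"az":0,"gripper":50},{"x":36,"y":-19,"z":6,"ax":0,"ay":0,"az":0,"gripper":50},{"x":36,"y":-19,"z":6,"ax":0,"ay":0,"az":0,"gripper":50},{"x":36,"y":-19,"z":6,"ax":0,"ay":0,"az":0,"gripper":50},{"x":36,"y":-19,"z":6,"ax":0,"ay":0,"az":0,"gripper":50},{"x":30,"y":-19,"z":6,"ax":0,"ay":0,"az":0,"gripper":50},{"x":20,"y":-19,"z":6,"ax":0,"ay":0,"az":0,"gripper":50},{"x":0,"y":0,"z":0,"ax":0,"ay":0,"az":0.09,"gripper":50},{"x":0,"y":0,"z":0,"ax":0,"ay":0,"az":0.09,"gripper":50}]'

```text
t: 1.35
position: [0.4612, -0.2234, 0.1479]
tool_rot: [0.996, 0.09, -0.002, -0.002]
ft_force: [-0.3, -1.0, 0.2]
width: 0.0502
```

Emit:
carry_out --commands '[{"x":0,"y":0,"z":0,"ax":0,"ay":0,"az":0,"gripper":50},{"x":0,"y":0,"z":0,"ax":0,"ay":0,"az":0,"gripper":50}]'

```text
t: 1.55
position: [0.4609, -0.2226, 0.1472]
tool_rot: [0.996, 0.092, -0.002, -0.003]
ft_force: [0.2, 0.3, 0.0]
width: 0.0499
```

```bash
python3 w.py w2.png
```

```text
1.6 [ 0.4609 -0.2226  0.1472] yaw 0.1837 tilt [-0.0048  0.0055 -1.    ] 0.05021028033755355 [ 1.2 -0.3  0.6]
```

View pics/w2.png

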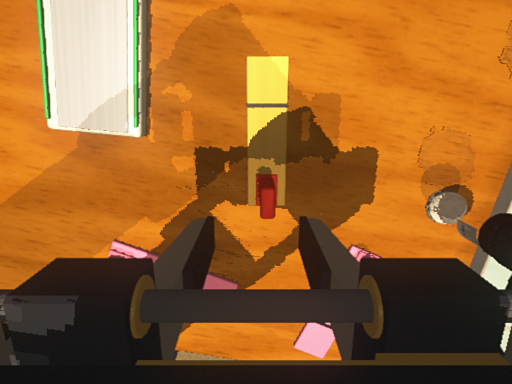

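Wrist view: the blade runs from (247,57) to (288,205), the line is at row 105, the red handle is at (266,195), and the slicer's front edge goes from (48,127) to (144,136). Next I cast these to the known planes.

Run:
```python
from h import *
im=cv2.imread('pics/w2.png');t=np.load('pics/w2.png.npy')
def rect(nm,m,z):
    b=cv2.minAreaRect(big(m));q=cv2.boxPoints(b);P=plane('wrist',q,z,t)
    print(nm,np.round(b[0],1),'c',P.mean(0).round(4),'sides',np.linalg.norm(P-np.roll(P,1,0),axis=1).round(4),'ang',[round(float(np.arctan2(*(P[i]-P[i-1])[[1,0]])),3) for i in range(4)])
m=mask(im,(22,100,50),(35,255,255),(235,45,300,215));m=cv2.morphologyEx(m,cv2.MORPH_CLOSE,np.ones((9,9)))
rect('blade',m,.006)
# edges: rows
ys=range(62,170,4);L=[];Rr=[]
for y in ys:
    xs=np.where(m[y])[0];L.append((xs[0]-.5,y));Rr.append((xs[-1]+.5,y))
for e in(L,Rr):
    P=plane('wrist',e,.006,t);f=np.polyfit(P[:,0],P[:,1],1);print('edge',np.arctan(f[0]).round(4),np.polyval(f,.5).round(4))
k=mask(im,(0,0,0),(180,255,75),(252,98,284,112)) ;yy,xx=np.where(k);print('line',len(yy),plane('wrist',(xx.mean(),yy.mean()),.006,t).round(4))
rd=cv2.bitwise_or(mask(im,(0,150,30),(6,255,255),(245,165,290,222)),mask(im,(170,150,30),(180,255,255),(245,165,290,222)))
x,y,w,h=cv2.boundingRect(big(rd));print('red box',x,y,w,h)
hs=cv2.cvtColor(im,cv2.COLOR_BGR2HSV)
xs=[np.where(rd[j])[0] for j in range(y,y+h,3)];print([(a[0],a[-1]) for a in xs if len(a)])
lo=[(a[0],a[-1]) for a in xs if len(a)][-3:];print('top mid low end z56',plane('wrist',((np.mean(lo)),y+h),.056,t).round(4))
```

```text
blade [267.5  99.5] c [ 0.5386 -0.2167  0.006 ] sides [0.0815 0.0386 0.0814 0.0413] ang [0.175, -1.389, -2.932, 1.755]Traceback (most recent call last):
  File "<stdin>", line 11, in <module>
IndexError: index 0 is out of bounds for axis 0 with size 0
```

Run:
```python
from h import *
im=cv2.imread('pics/w2.png');t=np.load('pics/w2.png.npy')
hs=cv2.cvtColor(im,cv2.COLOR_BGR2HSV);print([hs[y,255].tolist() for y in(80,120,150,190)],[hs[y,240].tolist() for y in(80,120,150,190)])
m=mask(im,(20,60,25),(40,255,255),(236,45,300,215))
L=[];Rr=[]
for y in range(62,205,3):
    xs=np.where(m[y])[0]
    if len(xs)>8 and xs[-1]-xs[0]>36: L.append((xs[0]-.5,y));Rr.append((xs[-1]+.5,y))
print(len(L),L[0],L[-1],Rr[0],Rr[-1])
for e in(L,Rr):
    P=plane('wrist',e,.006,t);f=np.polyfit(P[:,0],P[:,1],1);print('edge',np.arctan(f[0]).round(4),np.polyval(f,.5).round(4))
yy,xx=np.where(mask(im,(0,0,0),(180,255,75),(252,98,284,112)));print('line',len(yy),xx.mean(),yy.mean(),plane('wrist',(xx.mean(),yy.mean()),.006,t).round(4))
ys=np.where(m[:,267])[0];print('tip',ys[0],plane('wrist',(267.5,ys[0]),.006,t).round(4))
rd=cv2.bitwise_or(mask(im,(0,150,30),(6,255,255),(245,165,290,222)),mask(im,(170,150,30),(180,255,255),(245,165,290,222)))
x,y,w,h=cv2.boundingRect(big(rd));a=[np.where(rd[j])[0] for j in range(y+h-10,y+h-1,3)]
print('red',x,y,w,h,[(b[0],b[-1]) for b in a],'rear top',plane('wrist',(np.mean([b[[0,-1]].mean() for b in a]),y+h),.056,t).round(4))
```

```text
[[27, 156, 252], [26, 162, 252], [18, 185, 109], [17, 189, 167]] [[15, 223, 193], [15, 219, 208], [15, 210, 85], [15, 217, 120]]
15 (np.float64(246.5), 62) (np.float64(246.5), 110) (np.float64(288.5), 62) (np.float64(286.5), 110)
edge 0.1749 -0.2028
edge 0.1557 -0.2414
line 0 nan nan [[nan nan nan]]
tip 57 [[ 0.5777 -0.2091  0.006 ]]
red 256 175 21 43 [(np.int64(261), np.int64(274)), (np.int64(261), np.int64(274)), (np.int64(261), np.int64(274))] rear top [[ 0.4377 -0.2349  0.056 ]]<stdin>:12: RuntimeWarning: Mean of empty slice.
  ret = ret.dtype.type(ret / rcount)
```

Emit:
carry_out --commands '[{"x":-11,"y":8,"z":0,"ax":-0.006,"ay":0.004,"az":0,"gripper":50},{"x":0,"y":0,"z":0,"ax":0,"ay":0,"az":0,"gripper":50},{"x":0,"y":0,"z":25,"ax":0,"ay":0,"az":0,"gripper":50},{"x":0,"y":0,"z":25,"ax":0,"ay":0,"az":0,"gripper":50},{"x":0,"y":0,"z":25,"ax":0,"ay":0,"az":0,"gripper":50},{"x":0,"y":0,"z":20,"ax":0,"ay":0,"az":0,"gripper":50},{"x":0,"y":0,"z":15,"ax":0,"ay":0,"az":0,"gripper":50},{"x":0,"y":0,"z":0,"ax":0,"ay":0,"az":0,"gripper":50},{"x":0,"y":0,"z":0,"ax":0,"ay":0,"az":0,"gripper":50}]'

```text
t: 2.5
position: [0.4502, -0.2388, 0.0362]
tool_rot: [0.996, 0.091, 0.002, 0.002]
ft_force: [-0.2, -0.2, 0.7]
width: 0.0499
```

```bash
python3 w.py w3.png
```

```text
2.55 [ 0.4501 -0.2388  0.0362] yaw 0.1818 tilt [ 0.0053 -0.0045 -1.    ] 0.049849941058276157 [-0.3 -0.2 -0.2]
```

View pics/w3.png

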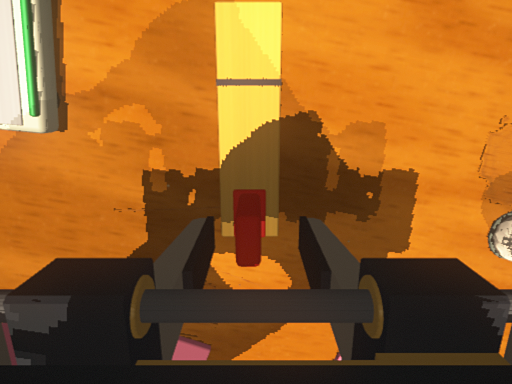

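The handle is at column 248 against 257 for the finger centre, and the pose reading agrees: about 6 mm off sideways. I correct that and then go down.

Emit:
carry_out --commands '[{"x":1,"y":-6,"z":0,"ax":0,"ay":0,"az":0,"gripper":50},{"x":0,"y":0,"z":0,"ax":0,"ay":0,"az":0,"gripper":50},{"x":0,"y":0,"z":0,"ax":0,"ay":0,"az":0,"gripper":50}]'

```text
t: 2.85
position: [0.4515, -0.2336, 0.0389]
tool_rot: [0.996, 0.091, 0.004, 0.004]
ft_force: [-0.4, -0.8, 0.5]
width: 0.0498
```

```bash
python3 w.py w4.png
python3 - <<'E'
from h import *
im=cv2.imread('pics/w4.png')
rd=mask(im,(0,150,30),(6,255,255),(200,160,310,300))
x,y,w,h=cv2.boundingRect(big(rd));print(x,y,w,h)
E
```

```text
2.9 [ 0.4515 -0.2335  0.0389] yaw 0.1818 tilt [ 0.0089 -0.0075 -0.9999] 0.05050320725381173 [ 0.2 -0.2  0.2]
241 192 31 76
```

Emit:
carry_out --commands '[{"x":0,"y":0,"z":12,"ax":0.009,"ay":-0.007,"az":0,"gripper":50},{"x":0,"y":-1,"z":10,"ax":0,"ay":0,"az":0,"gripper":50},{"x":0,"y":0,"z":0,"ax":0,"ay":0,"az":0,"gripper":50}]'

```text
t: 3.2
position: [0.4518, -0.2328, 0.0155]
tool_rot: [0.996, 0.091, 0.0, 0.0]
ft_force: [-0.5, -0.4, -0.4]
width: 0.0499
```

```bash
python3 w.py w5.png
python3 - <<'E'
from h import *
im=cv2.imread('pics/w5.png')
rd=mask(im,(0,150,30),(6,255,255),(200,160,310,300))
x,y,w,h=cv2.boundingRect(big(rd));print(x,y,w,h)
E
```

```text
3.25 [ 0.4521 -0.2331  0.0161] yaw 0.1819 tilt [ 5.e-04  0.e+00 -1.e+00] 0.050088425735028023 [ 0.2 -0.7 -0.2]
240 203 36 86
```

Pose and tilt are right, so I close the gripper.

Emit:
carry_out --commands '[{"x":0,"y":0,"z":0,"ax":0,"ay":0,"az":0,"gripper":8},{"x":0,"y":0,"z":0,"ax":0,"ay":0,"az":0,"gripper":8},{"x":0,"y":0,"z":0,"ax":0,"ay":0,"az":0,"gripper":8},{"x":0,"y":0,"z":0,"ax":0,"ay":0,"az":0,"gripper":8},{"x":0,"y":0,"z":0,"ax":0,"ay":0,"az":0,"gripper":8}]' --grip_force 25

```text
t: 3.75
position: [0.4523, -0.2334, 0.0162]
tool_rot: [0.996, 0.091, 0.001, 0.0]
ft_force: [0.0, 0.6, -0.7]
width: 0.0138
```

```bash
python3 w.py w6.png
python3 - <<'E'
from h import *
# refine the slicer in the top view: full bed length by green/white, pad; mouth estimates
im=cv2.imread('pics/w6.png');t=T();print(plane('wrist',[[256,100]],.006,t))
E
```

```text
3.8 [ 0.4523 -0.2334  0.0162] yaw 0.1818 tilt [ 1.4e-03 -9.0e-04 -1.0e+00] 0.013960832607253696 [-0.1  0.1 -0.3]
[[ 0.52651286 -0.21793152  0.006     ]]
```

Emit:
carry_out --commands '[{"x":0,"y":0,"z":-20,"ax":0,"ay":0,"az":0,"gripper":8},{"x":0,"y":0,"z":-20,"ax":0,"ay":0,"az":0,"gripper":8},{"x":0,"y":0,"z":-20,"ax":0,"ay":0,"az":0.05,"gripper":8},{"x":0,"y":0,"z":0,"ax":0,"ay":0,"az":0.047,"gripper":8},{"x":2,"y":-25,"z":0,"ax":0,"ay":0,"az":0,"gripper":8},{"x":2,"y":-25,"z":0,"ax":0,"ay":0,"az":0,"gripper":8},{"x":2,"y":-25,"z":0,"ax":0,"ay":0,"az":0,"gripper":8},{"x":2,"y":-25,"z":0,"ax":0,"ay":0,"az":0,"gripper":8},{"x":2,"y":-25,"z":0,"ax":0,"ay":0,"az":0,"gripper":8},{"x":2,"y":-25,"z":0,"ax":0,"ay":0,"az":0,"gripper":8},{"x":2,"y":-20,"z":0,"ax":0,"ay":0,"az":0,"gripper":8},{"x":0,"y":0,"z":0,"ax":0,"ay":0,"az":0,"gripper":8}]'

```text
t: 5.0
position: [0.4501, -0.0562, 0.0774]
tool_rot: [0.999, 0.039, -0.001, -0.0]
ft_force: [-0.5, -0.9, -0.5]
width: 0.0141
```

Emit:
carry_out --commands '[{"x":0,"y":0,"z":0,"ax":0,"ay":0,"az":0,"gripper":8}]'

```text
t: 5.1
position: [0.45, -0.0562, 0.0773]
tool_rot: [0.999, 0.04, -0.001, -0.0]
ft_force: [-0.1, -0.4, -1.3]
width: 0.0143
```

```bash
python3 w.py w7.png
```

```text
5.15 [ 0.4499 -0.0564  0.0772] yaw 0.0792 tilt [-1.6e-03  4.0e-04 -1.0e+00] 0.014046645360929755 [-0.   1.3 -1.3]
```

View pics/w7.png

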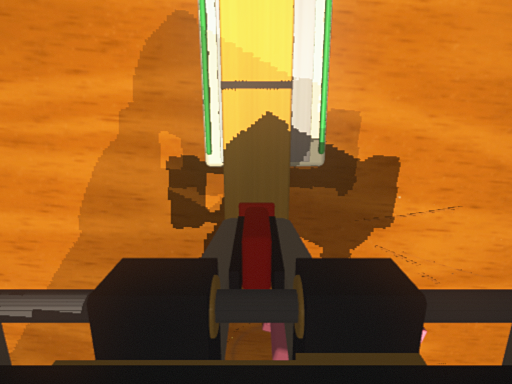

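The blade is held straight: line at row 85, columns 222 to 292. The slicer's bed is behind it, with outer edges at about columns 205 and 326 at row 150 and its front edge at row 165. Now I measure the blade-to-bed offset.

Run:
```python
from h import *
im=cv2.imread('pics/w7.png');t=np.load('pics/w7.png.npy');hs=cv2.cvtColor(im,cv2.COLOR_BGR2HSV)
zb=t[2,3]-.0162+.006
# green strips
L=[];Rr=[];BL=[];BR=[]
for y in range(5,150,6):
    g=np.where((hs[y,:,0]>40)&(hs[y,:,0]<85)&(hs[y,:,1]>80))[0]
    l=g[(g>190)&(g<225)];q=g[(g>310)&(g<345)]
    if len(l) and len(q): L.append((l[0]-.5,y));Rr.append((q[-1]+.5,y))
    b=np.where((hs[y,:,0]>18)&(hs[y,:,0]<35)&(hs[y,:,1]>90))[0];b=b[(b>212)&(b<300)]
    if y<80 and len(b)>10: BL.append((b[0]-.5,y));BR.append((b[-1]+.5,y))
def fit(e,z):
    P=plane('wrist',e,z,t);f=np.polyfit(P[:,0],P[:,1],1);return f
for z in(.010,.022):
    a,b=fit(L,z),fit(Rr,z);m=(a+b)/2;print('bed z',z,'yaws',np.arctan([a[0],b[0]]).round(4),'width',(np.polyval(a,.55)-np.polyval(b,.55)).round(4),'ymid@.5,.609',np.polyval(m,[.5,.6087]).round(4))
a,b=fit(BL,zb),fit(BR,zb);m=(a+b)/2;print('blade yaws',np.arctan([a[0],b[0]]).round(4),'width',(np.polyval(a,.52)-np.polyval(b,.52)).round(4),'ymid@.535',np.polyval(m,.535).round(4))
k=[(256.5,y) for y in range(75,95) if hs[y,257,2]<150];print('line rows',k[0],k[-1]);print(plane('wrist',np.mean(k,0),zb,t).round(4))
print('front edge',plane('wrist',[(214,165.5),(300,165.5)],.022,t).round(4))
print('expected line',(t[:3,3]+.085*t[:3,0]).round(4))
```

```text
bed z 0.01 yaws [0.0826 0.0809] width 0.0917 ymid@.5,.609 [-0.0571 -0.0481]
bed z 0.022 yaws [0.0826 0.0809] width 0.0871 ymid@.5,.609 [-0.0567 -0.0478]
blade yaws [0.0906 0.0801] width 0.0386 ymid@.535 -0.0479
line rows (256.5, 82) (256.5, 87)
[[ 0.5335 -0.0481  0.0671]]
front edge [[ 0.477  -0.0208  0.022 ]
 [ 0.482  -0.0847  0.022 ]]
expected line [ 0.5347 -0.0495  0.0772]
```

Emit:
carry_out --commands '[{"x":0,"y":6,"z":0,"ax":0,"ay":0.0015,"az":-0.002,"gripper":8},{"x":0,"y":0,"z":15,"ax":0,"ay":0,"az":0,"gripper":8},{"x":0,"y":0,"z":12,"ax":0,"ay":0,"az":0,"gripper":8},{"x":0,"y":0,"z":5,"ax":0,"ay":0,"az":0,"gripper":8},{"x":0,"y":0,"z":0,"ax":0,"ay":0,"az":0,"gripper":8},{"x":0,"y":0,"z":0,"ax":0,"ay":0,"az":0,"gripper":8}]'

```text
t: 5.75
position: [0.4514, -0.0678, 0.0445]
tool_rot: [0.999, 0.038, 0.001, 0.001]
ft_force: [0.2, 0.1, -1.8]
width: 0.0137
```

```bash
cat > g.py <<'E'
from h import *
import sys
im=cv2.imread('pics/'+sys.argv[1]);t=np.load('pics/'+sys.argv[1]+'.npy');hs=cv2.cvtColor(im,cv2.COLOR_BGR2HSV)
zb=t[2,3]-.0162+.006
k=[(256.5,y) for y in range(30,200) if hs[y,257,2]<150 and hs[y,257,1]<140]
print('line px',k[:1],k[-1:],plane('wrist',np.mean(k,0),zb,t).round(4))
u=t[:3,0];l=t[:3,3]+.084*u;print('line by TCP',l.round(4))
M=np.array([.609,-.0477]);e=np.array([np.cos(.082),np.sin(.082)]);d=l[:2]-M
print('in mouth frame: x %.4f y %.4f'%(d@e,e[0]*d[1]-e[1]*d[0]))
E
python3 w.py w8.png; python3 g.py w8.png
```

```text
5.8 [ 0.4514 -0.0677  0.0446] yaw 0.0759 tilt [ 0.0012 -0.001  -1.    ] 0.013721003124403082 [ 0.7 -0.8 -1.3]
line px [(256.5, 82)] [(256.5, 87)] [[ 0.535  -0.0599  0.0343]]
line by TCP [ 0.5352 -0.0614  0.0446]
in mouth frame: x -0.0747 y -0.0076
```

Emit:
carry_out --commands '[{"x":0,"y":-5,"z":2,"ax":0,"ay":0,"az":-0.002,"gripper":8},{"x":0,"y":0,"z":1,"ax":0,"ay":0,"az":0,"gripper":8},{"x":0,"y":0,"z":0,"ax":0,"ay":0,"az":0,"gripper":8}]'

```text
t: 6.1
position: [0.4518, -0.0625, 0.0423]
tool_rot: [0.999, 0.039, 0.002, 0.001]
ft_force: [0.0, 0.4, -1.5]
width: 0.0137
```

```bash
python3 w.py w9.png; python3 g.py w9.png
```

```text
6.15 [ 0.4518 -0.0625  0.0423] yaw 0.0786 tilt [ 0.0032 -0.0018 -1.    ] 0.013808748169259526 [-0.2  0.5 -1.5]
line px [(256.5, 82)] [(256.5, 87)] [[ 0.5354 -0.0544  0.0321]]
line by TCP [ 0.5356 -0.0559  0.0426]
in mouth frame: x -0.0738 y -0.0022
```

Emit:
carry_out --commands '[{"x":0,"y":-0.5,"z":1,"ax":0.001,"ay":-0.003,"az":-0.002,"gripper":8},{"x":8,"y":0,"z":0.5,"ax":0,"ay":0,"az":0,"gripper":8},{"x":8,"y":0,"z":0,"ax":0,"ay":0,"az":0,"gripper":8},{"x":0,"y":0,"z":0,"ax":0,"ay":0,"az":0,"gripper":8}]'

```text
t: 6.55
position: [0.4697, -0.0606, 0.0412]
tool_rot: [0.999, 0.04, 0.001, 0.001]
ft_force: [-0.1, -1.2, -1.5]
width: 0.0141
```

```bash
python3 w.py w10.png; python3 g.py w10.png
```

```text
6.6 [ 0.4692 -0.0606  0.041 ] yaw 0.0808 tilt [ 0.0012 -0.0014 -1.    ] 0.013679399338381892 [ 0.6 -0.2 -1.4]
line px [(256.5, 82)] [(256.5, 87)] [[ 0.5532 -0.0524  0.031 ]]
line by TCP [ 0.5534 -0.0539  0.0413]
in mouth frame: x -0.0559 y -0.0016
```

Run:
```python
from h import *
a=cv2.imread('pics/w10.png')[0:200,150:370];b=r.grab_frame('top');cv2.imwrite('pics/top1.png',b)
b=b[110:235,225:345];a=cv2.resize(a,(440,400));b=cv2.resize(b,(384,400),interpolation=cv2.INTER_CUBIC)
cv2.imwrite('pics/v1.png',np.hstack([a,b])[:,:800])
```

```text
(no output)
```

View pics/v1.png

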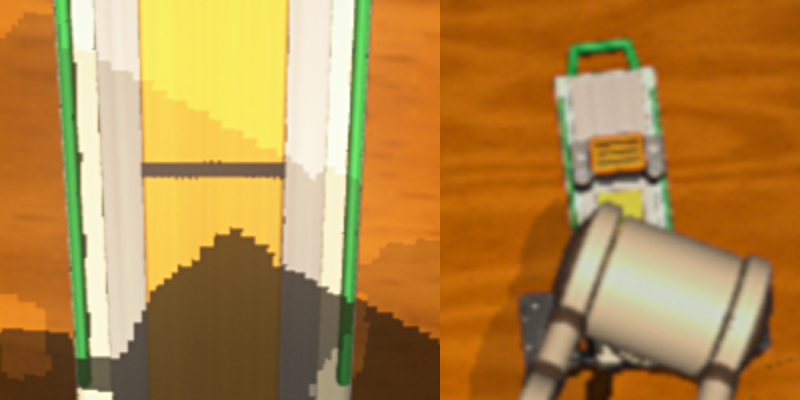

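The blade is centred between the green rims (about 77 px of margin each side), and in the top view its tip is just in front of the bar, in line with it. I go on in.

Emit:
carry_out --commands '[{"x":7,"y":0,"z":0,"ax":0,"ay":-0.001,"az":0,"gripper":8},{"x":7,"y":0,"z":0,"ax":0,"ay":0,"az":0,"gripper":8},{"x":7,"y":0,"z":0,"ax":0,"ay":0,"az":0,"gripper":8},{"x":0,"y":0,"z":0,"ax":0,"ay":0,"az":0,"gripper":8}]'

```text
t: 7.05
position: [0.4914, -0.0587, 0.0408]
tool_rot: [0.999, 0.04, -0.001, 0.001]
ft_force: [0.1, 0.5, 0.1]
width: 0.0141
```

```bash
python3 w.py w11.png; python3 g.py w11.png
```

```text
7.1 [ 0.4909 -0.0586  0.0407] yaw 0.0805 tilt [-0.001 -0.001 -1.   ] 0.013886109686194957 [ 0.   0.2 -1. ]
line px [(256.5, 82)] [(256.5, 87)] [[ 0.5749 -0.0504  0.0306]]
line by TCP [ 0.5751 -0.0519  0.0407]
in mouth frame: x -0.0341 y -0.0014
```

Emit:
carry_out --commands '[{"x":7,"y":0,"z":0,"ax":0,"ay":0.001,"az":0,"gripper":8},{"x":7,"y":0,"z":0,"ax":0,"ay":0,"az":0,"gripper":8},{"x":7,"y":0,"z":0,"ax":0,"ay":0,"az":0,"gripper":8},{"x":0,"y":0,"z":0,"ax":0,"ay":0,"az":0,"gripper":8}]'

```text
t: 7.5
position: [0.5135, -0.0567, 0.0405]
tool_rot: [0.999, 0.04, -0.0, 0.0]
ft_force: [0.2, 0.6, -0.7]
width: 0.0137
```

```bash
python3 w.py w12.png; python3 g.py w12.png
```

```text
7.55 [ 0.5129 -0.0567  0.0404] yaw 0.0803 tilt [-7.e-04 -7.e-04 -1.e+00] 0.013607795659477973 [-0.9 -0.1 -0.6]
line px [(256.5, 30)] [(256.5, 87)] [[ 0.6066 -0.0477  0.0303]]
line by TCP [ 0.5972 -0.05    0.0404]
in mouth frame: x -0.0120 y -0.0013
```

Emit:
carry_out --commands '[{"x":6,"y":0,"z":0,"ax":0,"ay":0,"az":0,"gripper":8},{"x":3,"y":0,"z":0,"ax":0,"ay":0,"az":0,"gripper":8},{"x":0,"y":0,"z":0,"ax":0,"ay":0,"az":0,"gripper":8}]'

```text
t: 7.85
position: [0.5223, -0.0558, 0.0402]
tool_rot: [0.999, 0.04, -0.001, 0.0]
ft_force: [-0.3, 0.0, -1.1]
width: 0.0137
```

```bash
python3 w.py w13.png; python3 g.py w13.png
python3 - <<'E'
from h import *
a=cv2.imread('pics/w13.png')[0:200,150:370];b=r.grab_frame('side');cv2.imwrite('pics/side1.png',b)
b=b[190:240,230:335];a=cv2.resize(a,(440,400));b=cv2.resize(b,(630,300),interpolation=cv2.INTER_CUBIC)
v=np.zeros((600,800,3),np.uint8);v[:300,:330]=cv2.resize(a,(330,300));v[300:,:630]=b
cv2.imwrite('pics/v2.png',v)
E
```

```text
7.9 [ 0.5222 -0.0558  0.0402] yaw 0.0804 tilt [-2.e-03 -4.e-04 -1.e+00] 0.014031004193633475 [-0.1  1.1 -1.4]
line px [(256.5, 30)] [(256.5, 87)] [[ 0.6198 -0.0464  0.03  ]]
line by TCP [ 0.606 -0.049  0.04 ]
in mouth frame: x -0.0031 y -0.0011
```

View pics/v2.png

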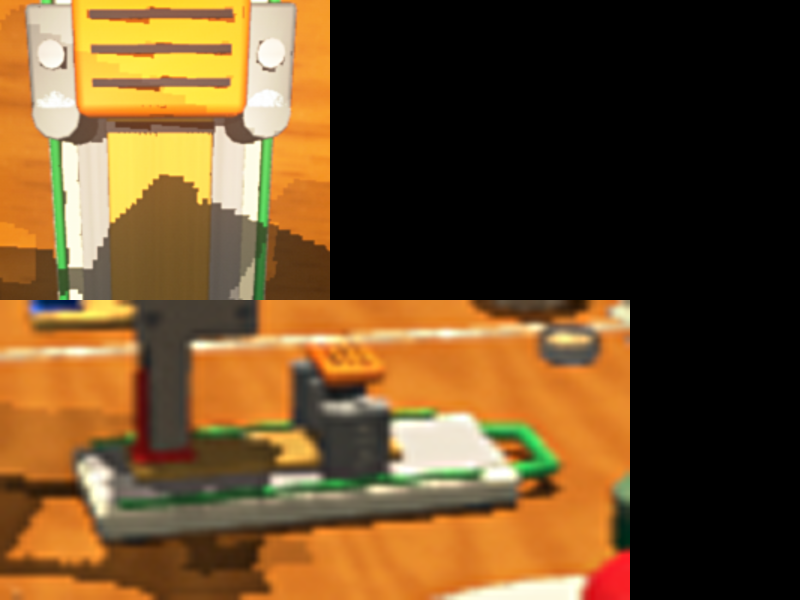

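The blade is under the raised bar. The wrist camera shows the line just peeping out below the pad's front edge, at about image row 84. I check the mouth's x from the pad edges, since the pad centre is 13 mm behind the face.

Run:
```python
from h import *
im=cv2.imread('pics/w13.png');t=np.load('pics/w13.png.npy');hs=cv2.cvtColor(im,cv2.COLOR_BGR2HSV)
print([(y,hs[y,258].tolist(),hs[y,292].tolist()) for y in range(62,94,2)])
for y in(72,74,76,78,80): print(y,plane('wrist',(258,y),.0795,t).round(4))
m=mask(im,(12,120,120),(24,255,255),(190,0,330,79));c=big(m);x,y,w,h=cv2.boundingRect(c);print('pad box',x,y,w,h,plane('wrist',[(x,60),(x+w,60)],.0795,t).round(4))
for rr in(80,82,84,87,89): print(rr,plane('wrist',(257,rr),.030,t)[0,0].round(4))
```

```text
[(62, [23, 189, 255], [26, 184, 255]), (64, [23, 188, 255], [26, 186, 255]), (66, [23, 186, 255], [26, 182, 255]), (68, [23, 188, 255], [26, 181, 255]), (70, [20, 204, 255], [24, 198, 255]), (72, [15, 225, 255], [21, 211, 255]), (74, [15, 231, 255], [18, 224, 255]), (76, [11, 219, 177], [11, 213, 217]), (78, [11, 155, 135], [11, 154, 131]), (80, [16, 180, 149], [13, 125, 131]), (82, [10, 173, 99], [10, 131, 103]), (84, [10, 95, 134], [10, 118, 106]), (86, [9, 90, 136], [9, 96, 120]), (88, [16, 153, 231], [12, 74, 149]), (90, [26, 163, 255], [12, 66, 188]), (92, [25, 164, 254], [12, 68, 185])]
72 [[ 0.6072 -0.048   0.0795]]
74 [[ 0.6065 -0.048   0.0795]]
76 [[ 0.6057 -0.0481  0.0795]]
78 [[ 0.605  -0.0482  0.0795]]
80 [[ 0.6042 -0.0482  0.0795]]
pad box 198 0 119 78 [[ 0.6098 -0.0238  0.0795]
 [ 0.6136 -0.071   0.0795]]
80 0.6082
82 0.6071
84 0.6061
87 0.6045
89 0.6034
```

The pad's front edge at z = 79.5 mm gives a mouth x of about 0.609 to 0.611, against 0.609 before, so they agree. The line is at 0.606, so I go 3.5 mm further and then set the blade on the bed.

Emit:
carry_out --commands '[{"x":3.5,"y":0,"z":0,"ax":0,"ay":0.002,"az":0,"gripper":8},{"x":0,"y":0,"z":1,"ax":0,"ay":0,"az":0,"gripper":8},{"x":0,"y":0,"z":1,"ax":0,"ay":0,"az":0,"gripper":8},{"x":0,"y":0,"z":0,"ax":0,"ay":0,"az":0,"gripper":8}]'

```text
t: 8.35
position: [0.5256, -0.0555, 0.0383]
tool_rot: [0.999, 0.04, -0.0, 0.0]
ft_force: [-0.9, 0.6, 0.2]
width: 0.0141
```

```bash
python3 w.py w14.png; python3 g.py w14.png
```

```text
8.4 [ 0.5256 -0.0555  0.0383] yaw 0.0803 tilt [-1.e-04 -2.e-04 -1.e+00] 0.013768460302294049 [-0.  -0.3  0.2]
line px [(256.5, 38)] [(256.5, 64)] [[ 0.6269 -0.0459  0.0281]]
line by TCP [ 0.6093 -0.0488  0.0383]
in mouth frame: x 0.0002 y -0.0011
```

The force has gone from -1.3 N (weight held) to about 0, so the blade rests on the bed with its line at the mouth. I wait, release and rise.

Emit:
carry_out --commands '[{"x":0,"y":0,"z":0,"ax":0,"ay":0,"az":0,"gripper":8},{"x":0,"y":0,"z":0,"ax":0,"ay":0,"az":0,"gripper":8},{"x":0,"y":0,"z":0,"ax":0,"ay":0,"az":0,"gripper":40},{"x":0,"y":0,"z":0,"ax":0,"ay":0,"az":0,"gripper":40},{"x":0,"y":0,"z":0,"ax":0,"ay":0,"az":0,"gripper":40},{"x":0,"y":0,"z":-15,"ax":0,"ay":0,"az":0,"gripper":40},{"x":0,"y":0,"z":-25,"ax":0,"ay":0,"az":0,"gripper":40},{"x":0,"y":0,"z":-30,"ax":0,"ay":0,"az":0,"gripper":40},{"x":0,"y":0,"z":-20,"ax":0,"ay":0,"az":0,"gripper":40},{"x":0,"y":0,"z":0,"ax":0,"ay":0,"az":0,"gripper":40},{"x":0,"y":0,"z":0,"ax":0,"ay":0,"az":0,"gripper":0}]'

```text
t: 9.5
position: [0.5248, -0.0554, 0.1301]
tool_rot: [0.999, 0.04, -0.001, -0.0]
ft_force: [-0.1, 0.4, -0.4]
width: 0.0342
```

```bash
python3 w.py w15.png
```

```text
9.55 [ 0.5248 -0.0554  0.13  ] yaw 0.0799 tilt [-1.5e-03  3.0e-04 -1.0e+00] 0.029631828725693678 [ 0.2 -0.   0.1]
```

View pics/w15.png

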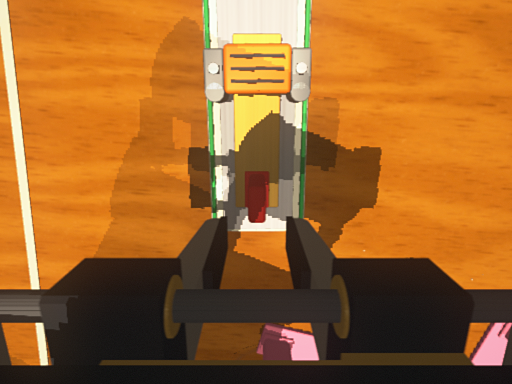

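The gauge lies straight under the bar, its tip showing behind the pad at row 34 and its handle at (257,195). I measure the tip and move over the pad with the gripper closed.

Run:
```python
from h import *
im=cv2.imread('pics/w15.png');t=np.load('pics/w15.png.npy');hs=cv2.cvtColor(im,cv2.COLOR_BGR2HSV)
print([(y,hs[y,257].tolist()) for y in range(28,50,2)])
tip=plane('wrist',[(257,33.5)],.028,t)[0];print('tip',tip.round(4),'line x ~',(tip[0]-.045*np.cos(.082)).round(4))
print('pad corners z.079',plane('wrist',[(223.5,70),(291.5,70),(257,43.5),(257,92)],.079,t).round(4))
```

```text
[(28, [20, 24, 249]), (30, [20, 24, 249]), (32, [18, 18, 250]), (34, [24, 156, 251]), (36, [30, 142, 252]), (38, [29, 141, 252]), (40, [29, 142, 252]), (42, [30, 142, 255]), (44, [14, 209, 251]), (46, [20, 194, 252]), (48, [24, 184, 252])]
tip [ 0.6537 -0.044   0.028 ] line x ~ 0.6088
pad corners z.079 [[ 0.6186 -0.024   0.079 ]
 [ 0.6223 -0.0699  0.079 ]
 [ 0.6369 -0.0453  0.079 ]
 [ 0.6062 -0.0477  0.079 ]]
```

Emit:
carry_out --commands '[{"x":25,"y":0,"z":0,"ax":0,"ay":0,"az":0,"gripper":0},{"x":25,"y":0,"z":0,"ax":0,"ay":0,"az":0,"gripper":0},{"x":25,"y":0,"z":0,"ax":0,"ay":0,"az":0,"gripper":0},{"x":20,"y":0,"z":0,"ax":0,"ay":0,"az":0,"gripper":0},{"x":0,"y":0,"z":0,"ax":0,"ay":0,"az":0,"gripper":0},{"x":0,"y":0,"z":0,"ax":0,"ay":0,"az":0,"gripper":0}]'

```text
t: 10.15
position: [0.6163, -0.0461, 0.1183]
tool_rot: [0.999, 0.04, -0.009, -0.003]
ft_force: [0.1, -0.3, 0.2]
width: 0.0003
```

The tip gives line x = 0.6088, and the pad's centre gives mouth x = 0.6087, so they agree. I centre and level the tool, then go down.

Emit:
carry_out --commands '[{"x":5,"y":0,"z":5,"ax":-0.006,"ay":0.018,"az":0,"gripper":0},{"x":0,"y":0,"z":10,"ax":0,"ay":0,"az":0,"gripper":0},{"x":0,"y":0,"z":10,"ax":0,"ay":0,"az":0,"gripper":0},{"x":0,"y":0,"z":4,"ax":0,"ay":0,"az":0,"gripper":0},{"x":0,"y":0,"z":0,"ax":0,"ay":0,"az":0,"gripper":0}]'

```text
t: 10.65
position: [0.6172, -0.0453, 0.0841]
tool_rot: [0.999, 0.039, -0.002, -0.001]
ft_force: [-0.3, -0.5, 0.2]
width: 0.0002
```

Emit:
carry_out --commands '[{"x":4,"y":1,"z":0,"ax":0,"ay":0,"az":0,"gripper":0},{"x":0,"y":0,"z":1,"ax":0,"ay":0,"az":0,"gripper":0},{"x":0,"y":0,"z":1.5,"ax":0,"ay":0,"az":0,"gripper":0},{"x":0,"y":0,"z":1.5,"ax":0,"ay":0,"az":0,"gripper":0}]'

```text
t: 11.05
position: [0.6224, -0.0464, 0.0809]
tool_rot: [0.999, 0.039, -0.001, -0.0]
ft_force: [-1.1, 0.7, 2.8]
width: 0.0006
```

Emit:
carry_out --commands '[{"x":0,"y":0,"z":1.5,"ax":0,"ay":0,"az":0,"gripper":0},{"x":0,"y":0,"z":1.5,"ax":0,"ay":0,"az":0,"gripper":0}]'

```text
t: 11.25
position: [0.6224, -0.0464, 0.0784]
tool_rot: [0.999, 0.039, -0.001, -0.0]
ft_force: [-2.0, 0.6, 1.9]
width: 0.0005
```

Emit:
carry_out --commands '[{"x":0,"y":0,"z":1.5,"ax":0,"ay":0,"az":0,"gripper":0},{"x":0,"y":0,"z":1.5,"ax":0,"ay":0,"az":0,"gripper":0}]'

```text
t: 11.45
position: [0.6224, -0.0464, 0.0756]
tool_rot: [0.999, 0.039, -0.001, -0.0]
ft_force: [-1.5, 0.7, 1.7]
width: 0.0
```

Emit:
carry_out --commands '[{"x":0,"y":0,"z":1.5,"ax":0,"ay":0,"az":0,"gripper":0}]'

```text
t: 11.55
position: [0.6225, -0.0464, 0.0744]
tool_rot: [0.999, 0.039, -0.001, -0.0]
ft_force: [-3.9, 1.6, 10.9]
width: 0.0008
```

Emit:
carry_out --commands '[{"x":0,"y":0,"z":1,"ax":0,"ay":0,"az":0,"gripper":0}]'

```text
t: 11.65
position: [0.6225, -0.0464, 0.0744]
tool_rot: [0.999, 0.039, -0.001, -0.0]
ft_force: [-6.0, 1.3, 12.8]
width: 0.0005
```

The force rose to 13 N with TCP z stopped at 0.0744 (about 0.074 expected), so the bar is resting on the blade. I retreat straight up.

Emit:
carry_out --commands '[{"x":0,"y":0,"z":-3,"ax":0,"ay":0,"az":0,"gripper":0},{"x":0,"y":0,"z":-10,"ax":0,"ay":0,"az":0,"gripper":0},{"x":0,"y":0,"z":-25,"ax":0,"ay":0,"az":0,"gripper":0},{"x":0,"y":0,"z":-25,"ax":0,"ay":0,"az":0,"gripper":0},{"x":-30,"y":0,"z":-15,"ax":0,"ay":0,"az":0,"gripper":0},{"x":-40,"y":0,"z":0,"ax":0,"ay":0,"az":0,"gripper":0},{"x":-30,"y":0,"z":0,"ax":0,"ay":0,"az":0,"gripper":0},{"x":0,"y":0,"z":0,"ax":0,"ay":0,"az":0,"gripper":0},{"x":0,"y":0,"z":0,"ax":0,"ay":0,"az":0,"gripper":0}]'

```text
t: 12.55
position: [0.5223, -0.0551, 0.158]
tool_rot: [0.999, 0.039, 0.003, 0.001]
ft_force: [0.3, -0.5, -0.4]
width: 0.0003
```

```bash
python3 w.py w16.png
python3 - <<'E'
from h import *
im=cv2.imread('pics/w16.png');t=np.load('pics/w16.png.npy');hs=cv2.cvtColor(im,cv2.COLOR_BGR2HSV)
b=r.grab_frame('side');cv2.imwrite('pics/side2.png',b)
v=np.zeros((600,800,3),np.uint8);v[:300,:400]=cv2.resize(im,(400,300));v[300:,:630]=cv2.resize(b[190:240,230:335],(630,300),interpolation=cv2.INTER_CUBIC)
v[:300,400:]=cv2.resize(b,(400,300));cv2.imwrite('pics/v3.png',v)
E
```

```text
12.6 [ 0.5224 -0.055   0.1578] yaw 0.0786 tilt [ 0.0053 -0.0019 -1.    ] 0.00044424140173934015 [ 1.  -0.2 -1. ]
```

View pics/v3.png

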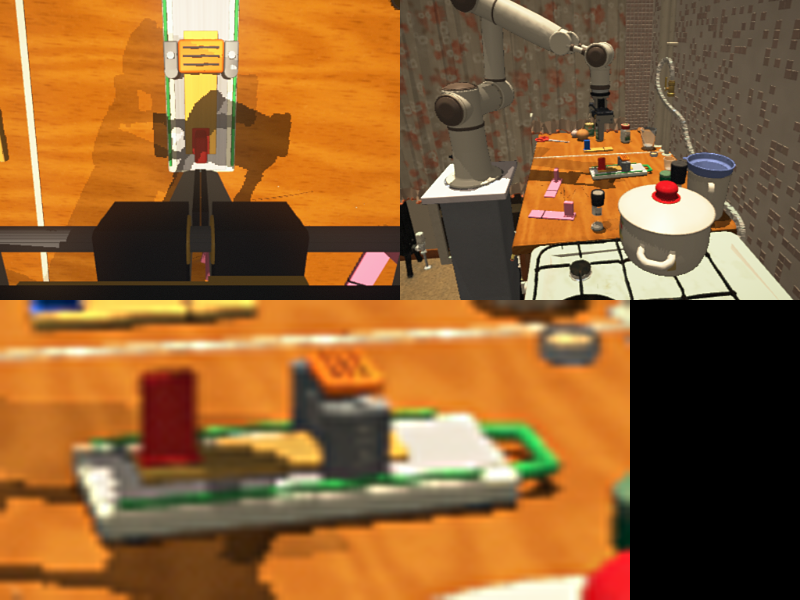

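The gauge stands upright under the lowered bar and the jars are standing. One last check of the tip, then I hand in.

Run:
```python
from h import *
im=cv2.imread('pics/w16.png');t=np.load('pics/w16.png.npy');hs=cv2.cvtColor(im,cv2.COLOR_BGR2HSV)
y=[y for y in range(25,60) if hs[y,257,1]>100 and 22<hs[y,257,0]<35][0]
tip=plane('wrist',[(257,y-.5)],.028,t)[0];print(y,tip.round(4),'line x',(tip[0]-.0449).round(4))
b=np.where((hs[110,:,0]>20)&(hs[110,:,0]<35)&(hs[110,:,1]>90))[0];b=b[(b>225)&(b<295)];P=plane('wrist',[(b[0]-.5,110),(b[-1]+.5,110)],.028,t);print(P.round(4))
ok = abs(tip[0]-.0449-.609)<.004
print(ok)
if ok: r.sign_off()
```

```text
40 [ 0.6533 -0.0442  0.028 ] line x 0.6084
[[ 0.5906 -0.0296  0.028 ]
 [ 0.5935 -0.0674  0.028 ]]
True
the job is handed in; nothing more can be done
```

I slid the red gauge's blade flat into the gap until its line was level with the bar's front face and let go. I then pressed the orange pad down until the bar rested on the blade, moved the arm clear and handed the job in at about 12.7 s. Sign-off reports no verdict.

- **Line position:** the last wrist view puts the line at x ≈ 0.6084, against the bar face at about 0.609. The pad edge alone gave 0.609 to 0.611, so the spread is about 2 mm.
- **Sideways:** the blade is within about 1 mm of mid-throat and close to straight.
- **Bar:** the tool stopped at z 0.0744 with 13 N on it. That puts the joint at about 0.0076 and the gap at about 6.4 mm, inside the allowed range. This comes from the tool height, since the joint can't be read directly.
- **Jars and contact:** no jar had been knocked over in the last picture, and the robot was touching nothing.
- **Problems on the way:** the first move was refused because I left out required keys. Two small sideways moves overshot by about 6 mm, and I corrected both before grasping and before inserting.

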